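# Prop the cooling-box door with its stay

### The job

Fix the door of the small cooling box ajar at its middle setting: lift the perforated stay arm by its ball knob, swing it over the box (the door follows) and drop its middle hole over the peg on the box's top. Leave the arm lying flat with the peg standing up through the middle hole, and let go.

Things in the scene. Friction and masses are not known exactly. Their poses are not given: they have to be found in the camera images.
- cool_box: fixed aluminium box 140 deep (x), 260 wide (y), 100 mm high. Origin: bottom of its open front, centre; x to its back, y to its left, z up. Grey door, 250 wide, on a vertical hinge at x -6, y 128 mm; it swings out to -x, starts 14-29 degrees open, stays where left, is about 28 degrees open at the middle setting. The stay arm pivots on the door's top edge, 120 mm from the hinge axis
- stay_knob (a point): centre of the black 28 mm ball knob on a 12 mm stem at the stay arm's free end, 195 mm from the arm's pivot, 34 mm above the arm's underside, 138 mm above the bench with the arm level. The arm (0.1-0.25 kg) swivels freely and tips up at its pivot (height 104 mm), so the knob can be led anywhere; the ball turns freely on its stem
- middle_hole (a point): centre, at the underside, of the middle of three 28 mm round holes in the stay arm, a steel strip 44 wide, 5 thick, 210 mm long. Holes 70, 110, 150 mm from the pivot; this one is 85 mm from the knob. The arm starts level (underside at 104 mm, on its own stop), right of the peg (-y), reaching over the box to its right end; it falls back level when let go
- peg_tip (a point): top of the steel peg on a small plate on the box's top, at x 45, y 0 mm in the box's frame; 10 mm thick, round tip, 116 mm above the bench: 12 mm above the level arm's underside, 7 mm above its upper face. The arm must be tipped up to pass over it

How it is judged (in metres and radians):
At the end, for the whole second after the job is handed in: The middle hole is over the peg (centres within 14 mm seen from above) and the arm lies flat: the hole's underside is at most 109 mm above the box's foot (104 mm when level) (horizontal distance between middle_hole and peg_tip below 0.014 m and z of middle_hole in the frame of cool_box below 0.109 m); the robot touches nothing.
It also fails if it takes over 35 s, if anything falls off the work surface, if the arm or the gripper's body presses on something with over 40 N, if the wrist force passes 120 N, or if a joint passes its speed limit or range.

### The arm

A 6-joint arm with a two-finger parallel gripper is mounted at the origin on a cart in front of the work surface, level with it; the furniture and walls round the work are solid. World frame = base frame: x ahead of the robot, y to its left, z up, the work surface at z = 0. Lengths are in m, angles in degrees, forces in N, time in s.
With the tool pointing down it reaches from about 0.4 to 0.825 m from the base axis. Payload 7 kg.
Tool frame: the origin (TCP) lies between the finger pads; the fingertips stand 25 mm ahead of it and the grasp point (between the pads) lies 6 mm ahead of it; z points along the fingers, y is the line along which they close (so a half turn about z gives the same grasp; the last joint's range is limited). The gripper opens to 88 mm and grips with 3 to 60 N. Pads are 19 mm wide; open, the fingers measure 130 mm over their backs; the gripper's body (78 mm by 193 mm) begins 47 mm behind the grasp point.
Start: joints at [-56.03, 20.546, 0.682, 0, -70.136, -16.507], TCP at [0.203, -0.644, 0.252] pointing down, gripper open.
Joint ranges: [-176.03, 176.03], [-82.01, 121.73], [-58.28, 71.71], [-173.87, 95.51], [-174.79, -0.11], [-173.66, 173.66]. Speed limits (degrees/s): [136.94, 136.94, 172.46, 180, 180, 180].

### API

Orientations are given as [roll, pitch, yaw] about the fixed x, y, z axes, in that order (R = Rz(yaw) Ry(pitch) Rx(roll)).
In Python, from plant import r gives the robot as it stands.
- The arm moves only by the shell command python3 -m crank 'ROWS' [FORCE]. ROWS is JSON, a list of rows, each a list of 3 entries, a list of its own where there are three numbers: the turn, a rotation vector about the tool's x, y, z in degrees, then the shift along the tool's x, y, z in cm, then the closure, from -1 (fully open) to 1 (shut). In form: [[[wx, wy, wz], [dx, dy, dz], fingers], ...]. A call has 1 to 8 rows; each row shifts and turns the commanded pose from where the row before left it, along the tool's axes as they then stand; what a row does not reach is not made up. A row lasts 1/10 s, in which the tool goes at most 50 mm and 8.59 degrees, less where a joint would pass 70% of its speed; a pose out of reach is approached as far as the arm can. A call with a gripper value outside its range is refused whole. The fingers move at their own pace and stop on an object; FORCE is the grip in N (left out, the last holds). Time passes only in rows, so rows that do not move let the fingers close. It gives the time, the measured TCP pose, the force, the opening and the grip force at its end, in the units of the state.
- r.get_state(): the state, without advancing time (a new reading comes with each control period).
- r.capture(name): name is "scene" or "top" or "wrist"; returns a dict with "color" (480x640x3 uint8, red, green, blue), "range_z" (480x640 float32, m along the optical axis (not along the pixel's ray), 0 where there is no reading), "intrinsics" (3x3 intrinsics, pixels), "world_from_camera" (4x4, takes a point from camera to world coordinates); the wrist camera has in their place "hand_eye" (4x4, takes a point from camera to tool coordinates, whose origin is the TCP and whose axes are the flange's). Camera axes: x right, y down, z forward; pixel columns grow to the right and rows downward; lengths in m; the calibration is good to about 2 mm. A picture is of the moment at which its call begins: read the wrist's pose just before it.
- r.close_job(): hands the job in; it is judged then, once.
The state is a dict: "time_s": time; "joints": joint angles; "qd": joint speeds; "joint_torque": joint torques, N m; "tcp_pos": TCP position; "eef_rot": TCP orientation; "contact_force": force on the tool from outside, world axes, zero at the start; "moment": the same for the moment, N m; "gripper_width": finger opening in m; "gripper_force": force on a finger pad.
Only numpy, scipy, OpenCV 4.12 (cv2) and the standard library are available. Lean on these libraries where they do the work, as an engineer would, in place of code of your own. Each camera call takes 0.05 s, during which the arm holds its last target. There are 200 camera calls.

## Working session

There is one attempt and no reset: what is moved stays moved. The work goes in short steps, Python scripts to look and compute and a shell command to move; the robot and the scene stay as the last step left them, time stands still between calls to the robot, and variables do not carry over. Pictures are saved under pics/ and viewed, at most 10 in all, crops included, and the job is handed in when it is done.

```bash
ls; mkdir -p pics; cat > h.py <<'E'
import numpy as np,cv2
from plant import r
def pts(c):
    z=c['range_z'];K=np.array(c['intrinsics']);v,u=np.mgrid[:480,:640]
    p=np.stack([(u-K[0,2])/K[0,0]*z,(v-K[1,2])/K[1,1]*z,z,np.ones_like(z)],-1)
    return p@np.array(c['world_from_camera']).T
E
python3 - <<'E'
from h import *
s=r.get_state();print(s)
for n in('scene','top'):
    c=r.capture(n);cv2.imwrite(f'pics/{n}.png',c['color'][...,::-1]);np.savez(f'{n}.npz',**c)
    print(n,np.array(c['world_from_camera']).round(3))
E
```

```text
pics
{'time_s': 0.0, 'joints': array([-5.60301694e+01,  2.05911595e+01,  6.32925245e-01, -1.74982132e-02,
       -7.01368813e+01, -1.65096142e+01]), 'qd': array([-0.02346844, -0.05088853, -0.01205082,  0.01627039, -0.09438217,
        0.00790768]), 'joint_torque': array([ 4.92872332e-04, -5.82720244e+01,  2.93052399e+01,  6.99735001e+00,
        6.73428556e-03, -2.09383011e-04]), 'tcp_pos': array([ 0.20238379, -0.64346823,  0.25062758]), 'eef_rot': array([ 1.79904131e+02, -1.12606103e-02, -1.62545733e+02]), 'contact_force': array([-0.14373397,  0.58223503, -1.05014823]), 'moment': array([0.02472459, 0.0205802 , 0.0183011 ]), 'gripper_force': 0.0, 'gripper_width': 0.08746843512139799}
scene [[ 0.635 -0.402  0.659 -0.047]
 [-0.772 -0.328  0.544 -0.609]
 [-0.002 -0.855 -0.519  0.553]
 [ 0.     0.     0.     1.   ]]
top [[-0.006 -0.985  0.171  0.362]
 [-1.     0.003 -0.014 -0.119]
 [ 0.014 -0.171 -0.985  0.988]
 [ 0.     0.     0.     1.   ]]
```

View pics/top.png

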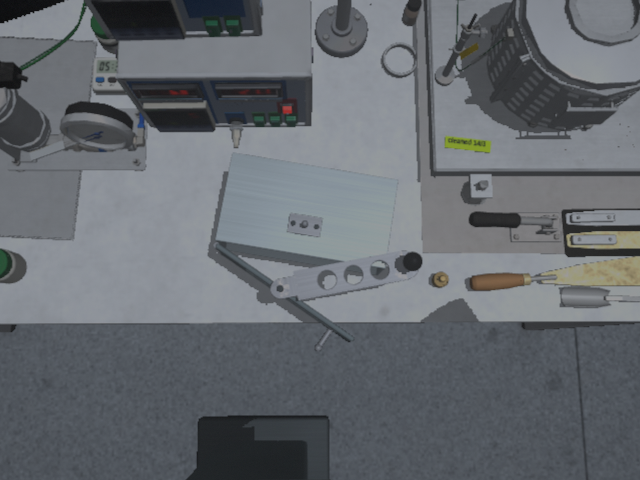

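View pics/scene.png

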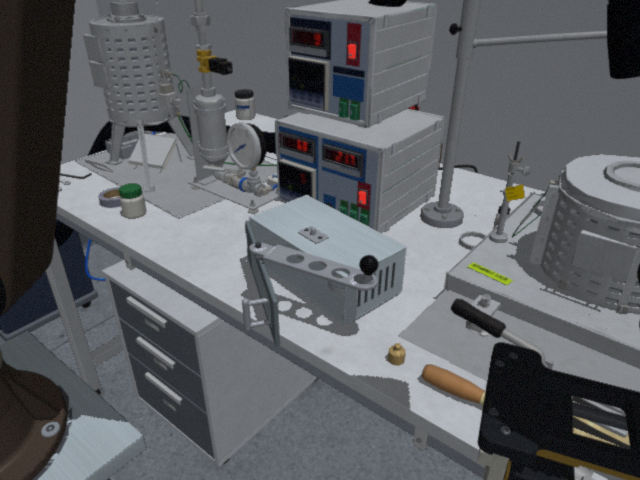

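The top view shows the peg at about (305,224), the arm's pivot at (280,288), its holes at (327,282), (354,275) and (380,268), the knob at (412,262) and the hinge near (218,245). The scene view agrees: the arm is level and right of the peg.

```bash
cat >> h.py <<'E'
def ray(c,u,v,h):
    K=np.array(c['intrinsics']);T=np.array(c['world_from_camera'])
    d=T[:3,:3]@np.linalg.solve(K,[u,v,1]);return T[:3,3]+d*(h-T[2,3])/d[2]
E
python3 - <<'E'
from h import *
c=np.load('top.npz');P=pts(c)
for n,u,v,h in [('knob',412,262,.138),('piv',280,288,.109),('h1',327,282,.109),('h2',354,275,.109),('h3',380,268,.109),('peg',304,224,.116),('hinge',218,245,.1),('bl',234,153,.1),('br',398,180,.1),('fr',384,264,.1)]:
    print(n,ray(c,u,v,h).round(4),P[v,u,:3].round(3))
# box top plane & knob blob
m=(abs(P[...,2]-.1)<.004);m[:140]=0;m[275:]=0;m[:,:210]=0;m[:,405:]=0
q=P[m][:,:2].astype(np.float32);print(cv2.minAreaRect(q),np.float32(cv2.boxPoints(cv2.minAreaRect(q))))
col=c['color'].astype(int).sum(-1);k=(col<130);k[:245]=0;k[280:]=0;k[:,:398]=0;k[:,428:]=0
print(k.sum(),np.argwhere(k).mean(0),np.median(P[k],0),P[k][:,2].max())
a=cv2.resize(c['color'][140:350,200:440,::-1],None,fx=3.3,fy=2.85,interpolation=cv2.INTER_CUBIC) if 0 else cv2.resize(c['color'][160:340,205:445,::-1],None,fx=3.3,fy=3.3,interpolation=cv2.INTER_CUBIC)
cv2.imwrite('pics/topc.png',a)
E
```

```text
knob [ 0.4786 -0.271   0.138 ] [ 0.477 -0.269  0.151]
piv [ 0.4447 -0.08    0.109 ] [ 0.444 -0.08   0.116]
h1 [ 0.4532 -0.1493  0.109 ] [ 0.464 -0.153  0.   ]
h2 [ 0.4635 -0.1894  0.109 ] [ 0.476 -0.198 -0.002]
h3 [ 0.4738 -0.2282  0.109 ] [ 0.48  -0.234  0.062]
peg [ 0.5393 -0.1156  0.116 ] [ 0.54  -0.116  0.112]
hinge [0.5107 0.0139 0.1   ] [0.512 0.015 0.094]
bl [ 0.6548 -0.0076  0.1   ] [ 0.656 -0.007  0.097]
br [ 0.6112 -0.2604  0.1   ] [ 0.612 -0.261  0.097]
fr [ 0.4809 -0.2355  0.1   ] [ 0.481 -0.236  0.099]
((0.5460991263389587, -0.12368185818195343), (0.2715107798576355, 0.18123343586921692), 80.63829803466797) [[ 0.4346065  -0.24288884]
 [ 0.6134261  -0.27236944]
 [ 0.65759176 -0.00447488]
 [ 0.47877216  0.02500573]]
222 [261.26126126 411.8963964 ] [ 0.47820084 -0.26857543  0.14628131  1.        ] 0.9876812697271348
```

View pics/topc.png

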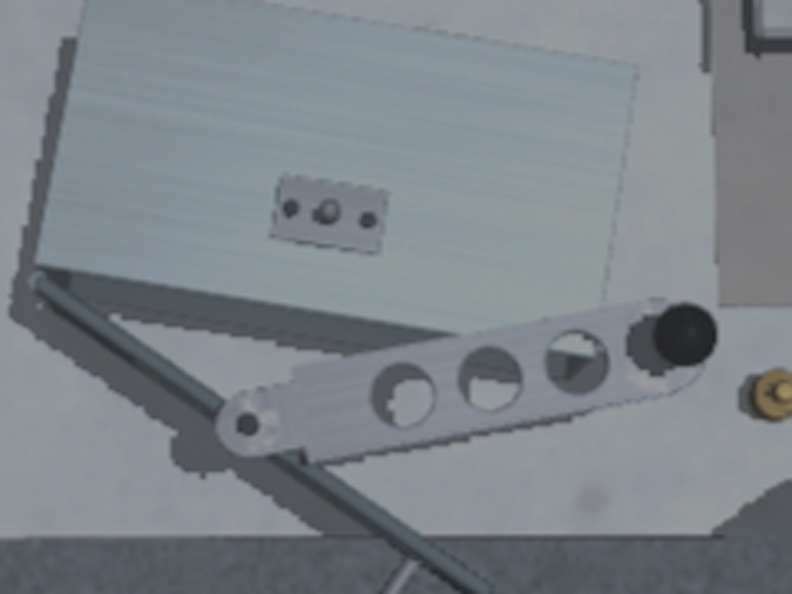

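The crop confirms it: peg tip at about (328,210) in the crop, i.e. (304.4,223.6); pivot at (279.8,288.5); hinge at (216,245.5); knob at (412,261.3). Next: geometry check, the path, and obstacles near the goal.

```bash
cat > g.py <<'E'
from h import *
c=np.load('top.npz')
hinge=ray(c,216,245.5,.1)[:2];peg=ray(c,304.4,223.2,.116)[:2];piv=ray(c,279.8,288.5,.109)[:2]
knob=ray(c,412,261.5,.138)[:2]
from scipy.optimize import fsolve
th=lambda a:hinge+.12*np.array([np.cos(a),np.sin(a)])
a0=np.arctan2(*(piv-hinge)[::-1])
a1=fsolve(lambda a:np.linalg.norm(th(a[0])-peg)-.11,a0)[0]
hd=lambda v:np.arctan2(v[1],v[0])
b0=hd(knob-th(a0));b1=hd(peg-th(a1))
def kn(a,b,f):
    L=.195*np.cos(f)-.034*np.sin(f);return np.r_[th(a)+L*np.array([np.cos(b),np.sin(b)]),.104+.195*np.sin(f)+.034*np.cos(f)]
E
python3 - <<'E'
from g import *
d=np.degrees
print(hinge,peg,piv,knob,'lens',np.linalg.norm(piv-hinge),np.linalg.norm(knob-piv),np.linalg.norm(peg-hinge),'exp',np.hypot(51,128))
print('door',d(a0),d(a1),'arm',d(b0),d(b1))
F=np.radians(15)
for s,f in [(0,0),(0,.5),(0,1),(.25,1),(.5,1),(.75,1),(1,1),(1,.5),(1,0)]:
    print(s,f,kn(a0+s*(a1-a0),b0+s*(b1-b0),f*F).round(4))
P=pts(c).reshape(-1,4);
cs=np.load('scene.npz');P=np.r_[P,pts(cs).reshape(-1,4)]
m=(P[:,2]>.16)&(P[:,2]<.7)&(P[:,0]>.4)&(P[:,0]<.85)&(P[:,1]>-.4)&(P[:,1]<.1)
q=P[m];H,xe,ye=np.histogram2d(q[:,0],q[:,1],bins=[9,10],range=[[.4,.85],[-.4,.1]]);print(xe,ye);print(H.astype(int))
s=r.get_state();R=cv2.Rodrigues  # tool axes
from scipy.spatial.transform import Rotation as Ro
print(Ro.from_euler('xyz',s['eef_rot'],degrees=True).as_matrix().round(3))
E
```

```text
[0.50993508 0.01684309] [ 0.54050183 -0.11622277] [ 0.44393862 -0.07972909] [ 0.47931996 -0.27100279] lens 0.11696887425784466 0.1945185537712321 0.13653149950837892 exp 137.78606605894515
door -124.34830775858218 -127.34023452565211 arm -78.8835914005341 -20.021018836827025
0 0 [ 0.4798 -0.2736  0.138 ]
0 0.5 [ 0.4786 -0.2676  0.1632]
0 1 [ 0.4768 -0.2584  0.1873]
0.25 1 [ 0.5192 -0.243   0.1873]
0.5 1 [ 0.5564 -0.2169  0.1873]
0.75 1 [ 0.586  -0.1818  0.1873]
1 1 [ 0.6059 -0.14    0.1873]
1 0.5 [ 0.6146 -0.1432  0.1632]
1 0 [ 0.6204 -0.1453  0.138 ]
[0.4  0.45 0.5  0.55 0.6  0.65 0.7  0.75 0.8  0.85] [-0.4  -0.35 -0.3  -0.25 -0.2  -0.15 -0.1  -0.05  0.    0.05  0.1 ]
[[   0    0    0    0    0    0    0    0    0    0]
 [   0    0    0    0    0    0    0    0    0    0]
 [   0    0    0    0    0    0    0    0    0    0]
 [   0    0    0    0    0    0    0    0    0    0]
 [   0    0    0    0    0    0    0    0    0    0]
 [   0    0    0    0    0    0    0    0    0    0]
 [   0    0    0    0    0  802 1427 1413 1356 1383]
 [ 439  304    0    0    0 1041 2282 4994 5228 4715]
 [ 189  124    0    0    0  952 2662  200  151  133]]
[[-0.954 -0.3   -0.001]
 [-0.3    0.954  0.001]
 [ 0.     0.001 -1.   ]]
```

```bash
python3 -m crank '[[[0,0,0],[-3.4,2.46,0.1],-1],[[0,0,0],[-3.4,2.46,0.1],-1],[[0,0,0],[-3.4,2.46,0.1],-1],[[0,0,0],[-3.4,2.46,0.1],-1],[[0,0,0],[-3.4,2.46,0.1],-1],[[0,0,0],[-3.4,2.46,0.1],-1],[[0,0,0],[-3.4,2.46,0.1],-1],[[0,0,0],[-3.4,2.46,0.1],-1]]' 15
```

```text
time_s: 0.9
tcp_pos: [0.4035, -0.3729, 0.2434]
eef_rot: [180.0, -0.0, -162.5]
contact_force: [-0.0, -0.4, -0.1]
gripper_width: 0.0873
gripper_force: 0.0
```

```bash
python3 -m crank '[[[0,0,0],[-3.4,2.45,0],-1],[[0,0,0],[-3.4,2.45,0],-1],[[0,0,0],[-3.4,2.45,0],-1],[[0,0,0],[0,0,0],-1],[[0,0,0],[0,0,0],-1]]'
cat > w.py <<'E'
from h import *
from scipy.spatial.transform import Rotation as Ro
def wr():
    s=r.get_state();T=np.eye(4);T[:3,:3]=Ro.from_euler('xyz',s['eef_rot'],degrees=True).as_matrix();T[:3,3]=s['tcp_pos']
    c=dict(r.capture('wrist'));c['world_from_camera']=T@np.array(c['hand_eye']);return c,s
E
python3 - <<'E'
from w import *
c,s=wr();print(s['tcp_pos'],np.array(c['hand_eye']).round(3));np.savez('w1.npz',**c)
P=pts(c);col=c['color'].astype(int).sum(-1)
m=(col<150)&(abs(P[...,0]-.479)<.03)&(abs(P[...,1]+.272)<.03)&(P[...,2]>.12)&(P[...,2]<.17)
q=P[m];print(m.sum(),q[:,:3].max(0),q[:,:3].min(0))
from scipy.optimize import least_squares
f=least_squares(lambda p:np.linalg.norm(q[:,:3]-p,axis=1)-.014,[.479,-.272,.138],loss='soft_l1',f_scale=.001);print(f.x)
cv2.imwrite('pics/w1.png',c['color'][...,::-1])
E
```

```text
time_s: 1.4
tcp_pos: [0.4785, -0.2728, 0.2432]
eef_rot: [180.0, -0.0, -162.4]
contact_force: [-0.2, -0.2, -0.8]
gripper_width: 0.0874
gripper_force: 0.0
[ 0.47849533 -0.27280402  0.24317095] [[-0.001 -0.956 -0.292  0.081]
 [ 1.    -0.001  0.     0.   ]
 [-0.001 -0.292  0.956 -0.134]
 [ 0.     0.     0.     1.   ]]
1107 [ 0.49017557 -0.25959381  0.15290379] [ 0.46567745 -0.28532016  0.1375979 ]
[ 0.4797916  -0.27249008  0.13730293]
```

View pics/w1.png

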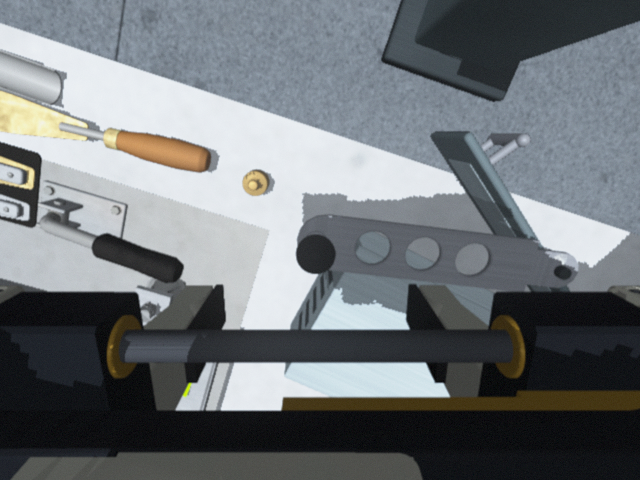

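The wrist view shows the knob at (316,253), centred between the open fingers, with the fitted centre at height 137 mm, as expected. I'm descending.

```bash
python3 -m crank '[[[0,0,0],[-0.13,0,2.5],-1],[[0,0,0],[0,0,3],-1],[[0,0,0],[0,0,2.5],-1],[[0,0,0],[0,0,2],-1],[[0,0,0],[0,0,0],-0.2],[[0,0,0],[0,0,0],1],[[0,0,0],[0,0,0],1],[[0,0,0],[0,0,0],1]]' 20;  python3 -m crank '[[[0,0,0],[0,0,0],1],[[0,0,0],[0,0,0],1]]'
```

```text
time_s: 2.25
tcp_pos: [0.48, -0.2738, 0.1449]
eef_rot: [-179.9, 0.1, -162.6]
contact_force: [-0.2, 0.4, 0.4]
gripper_width: 0.0612
gripper_force: 0.0
time_s: 2.45
tcp_pos: [0.4797, -0.2734, 0.1442]
eef_rot: [-180.0, 0.1, -162.5]
contact_force: [-0.5, -0.6, 0.4]
gripper_width: 0.0453
gripper_force: 0.0
```

```bash
python3 -m crank '[[[0,0,0],[0,0,0],1],[[0,0,0],[0,0,0],1],[[0,0,0],[0,0,0],1],[[0,0,0],[0,0,0],1],[[0,0,0],[0,0,0],1]]'
python3 - <<'E'
from g import *
from w import wr
s=r.get_state();t0=s['tcp_pos'];R=np.array([[-.954,-.3],[-.3,.954]])
F=np.radians(15);p=kn(a0,b0,0)
for q,f in [(0,.5),(0,1),(.17,1),(.33,1),(.5,1),(.67,1),(.83,1),(1,1),(1,.5),(1,0)]:
    k=kn(a0+q*(a1-a0),b0+q*(b1-b0),f*F);d=k-p;p=k
    print(q,f,(k-kn(a0,b0,0)+t0).round(4),'tool cm',(np.r_[R@d[:2],-d[2]]*100).round(2))
E
```

```text
time_s: 2.95
tcp_pos: [0.4794, -0.2734, 0.1435]
eef_rot: [180.0, -0.0, -162.5]
contact_force: [-0.0, -0.2, 0.5]
gripper_width: 0.0265
gripper_force: 20.0
0 0.5 [ 0.4782 -0.2674  0.1687] tool cm [-0.07  0.61 -2.52]
0 1 [ 0.4764 -0.2582  0.1928] tool cm [-0.1   0.93 -2.41]
0.17 1 [ 0.5056 -0.2489  0.1928] tool cm [-3.07  0.01 -0.  ]
0.33 1 [ 0.5314 -0.2355  0.1928] tool cm [-2.86  0.51 -0.  ]
0.5 1 [ 0.556  -0.2167  0.1928] tool cm [-2.91  1.06 -0.  ]
0.67 1 [ 0.5771 -0.1937  0.1928] tool cm [-2.7   1.56 -0.  ]
0.83 1 [ 0.593  -0.1689  0.1928] tool cm [-2.27  1.89 -0.  ]
1 1 [ 0.6054 -0.1398  0.1928] tool cm [-2.05  2.4  -0.  ]
1 0.5 [ 0.6142 -0.143   0.1687] tool cm [-0.74 -0.57  2.41]
1 0 [ 0.62   -0.1451  0.1435] tool cm [-0.48 -0.37  2.52]
```

```bash
python3 -m crank '[[[0,0,0],[-0.03,0.25,-1.26],1],[[0,0,0],[-0.04,0.36,-1.26],1],[[0,0,0],[-0.05,0.43,-1.2],1],[[0,0,0],[-0.05,0.5,-1.2],1],[[0,0,0],[0,0,0],1],[[0,0,0],[0,0,0],1]]' 25; python3 -m crank '[[[0,0,0],[-1.0,0.0,0],1],[[0,0,0],[-1.0,0,0],1],[[0,0,0],[-1.0,0,0],1],[[0,0,0],[-0.95,0.17,0],1],[[0,0,0],[-0.95,0.17,0],1],[[0,0,0],[-0.96,0.17,0],1],[[0,0,0],[0,0,0],1]]'
```

```text
time_s: 3.55
tcp_pos: [0.4767, -0.258, 0.1935]
eef_rot: [-180.0, 0.1, -162.5]
contact_force: [0.2, -0.2, -2.9]
gripper_width: 0.0265
gripper_force: 25.0
time_s: 4.25
tcp_pos: [0.5319, -0.2351, 0.1925]
eef_rot: [180.0, -0.0, -162.5]
contact_force: [-0.7, -0.4, -1.7]
gripper_width: 0.0262
gripper_force: 25.0
```

```bash
python3 -m crank '[[[0,0,0],[-1.45,0.53,0],1],[[0,0,0],[-1.45,0.53,0],1],[[0,0,0],[-1.35,0.78,0],1],[[0,0,0],[-1.35,0.78,0],1],[[0,0,0],[-1.13,0.95,0],1],[[0,0,0],[-1.13,0.95,0],1],[[0,0,0],[-1.02,1.2,0],1],[[0,0,0],[-1.02,1.2,0],1]]'; python3 -m crank '[[[0,0,0],[0,0,0],1],[[0,0,0],[0,0,0],1]]'
python3 - <<'E'
from w import *
c,s=wr();np.savez('w2.npz',**c);cv2.imwrite('pics/w2.png',c['color'][...,::-1])
c=r.capture('top');np.savez('top2.npz',**c);cv2.imwrite('pics/top2.png',cv2.resize(c['color'][130:330,200:440,::-1],None,fx=3,fy=3,interpolation=cv2.INTER_CUBIC))
E
```

```text
time_s: 5.05
tcp_pos: [0.6048, -0.1387, 0.1927]
eef_rot: [180.0, -0.0, -162.5]
contact_force: [-0.4, -0.4, -2.0]
gripper_width: 0.0266
gripper_force: 25.0
time_s: 5.25
tcp_pos: [0.6045, -0.1393, 0.1927]
eef_rot: [180.0, -0.0, -162.5]
contact_force: [-0.3, -0.3, -1.5]
gripper_width: 0.0262
gripper_force: 25.0
```

View pics/w2.png

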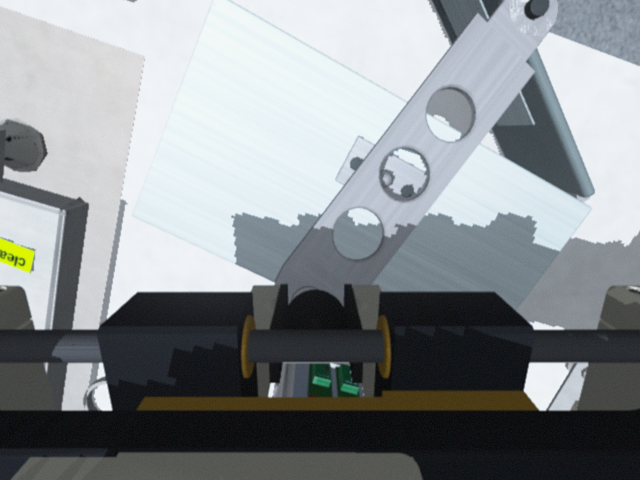

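View pics/top2.png

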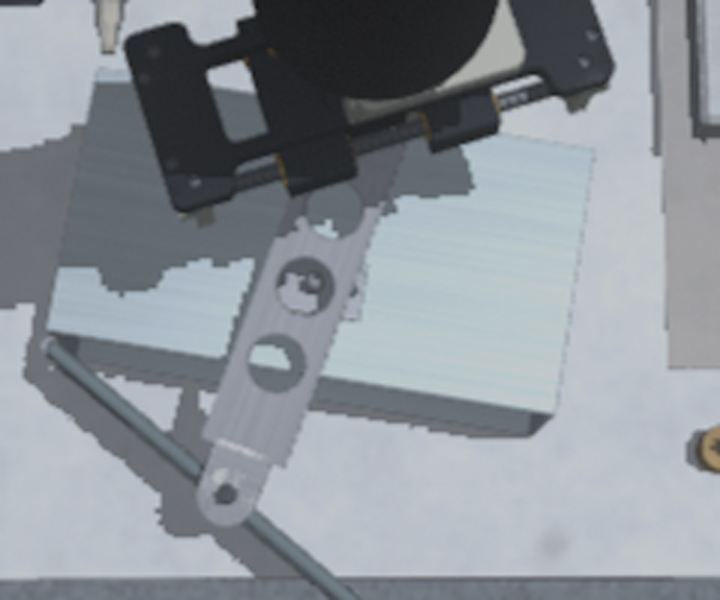

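In the wrist view the middle hole is at about (405,173), with the peg tip inside it at (386,178). The top view agrees: hole at (306,285) and peg at (308,287) in the crop. I'll compute the remaining offset after the drop.

```bash
python3 - <<'E'
from w import *
import g
c=np.load('w2.npz');t=np.load('top2.npz')
for n,u,v,h in [('hole',405,173.5,.137),('h3',358.5,234,.1475),('h1',451,114,.127),('piv',537,8,.112),('pegtip',386,178,.114)]: print(n,ray(c,u,v,h).round(4))
T=lambda u,v,h:ray(t,200+u/3,130+v/3,h).round(4)
print('top hole',T(306,286,.137),'piv',T(226,493,.109),'peg',T(308,285,.116),'hinge',T(48,346,.1))
cc=cv2.cvtColor(c['color'][130:220,350:460],cv2.COLOR_RGB2BGR);cv2.imwrite('pics/w2c.png',cv2.resize(cc,None,fx=6,fy=6,interpolation=cv2.INTER_CUBIC))
print(g.peg, g.th(g.a1))
E
```

```text
hole [ 0.5335 -0.1129  0.137 ]
h3 [ 0.5691 -0.1271  0.1475]
h1 [ 0.4981 -0.0986  0.127 ]
piv [ 0.4348 -0.0722  0.112 ]
pegtip [ 0.5401 -0.1163  0.114 ]
top hole [ 0.5331 -0.1128  0.137 ] piv [ 0.4354 -0.0732  0.109 ] peg [ 0.5378 -0.1136  0.116 ] hinge [0.5102 0.0168 0.1   ]
[ 0.54050183 -0.11622277] [ 0.43714945 -0.07856264]
```

View pics/w2c.png

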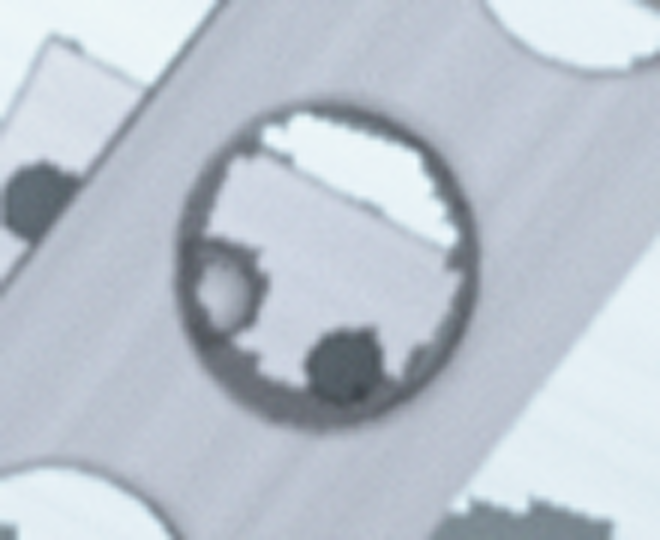

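```bash
python3 -m crank '[[[0,0,0],[-0.23,-0.29,0],1],[[0,0,0],[-0.25,-0.21,0.8],1],[[0,0,0],[-0.24,-0.2,0.8],1],[[0,0,0],[-0.23,-0.18,0.8],1],[[0,0,0],[-0.16,-0.13,0.8],1],[[0,0,0],[0,0,0],1],[[0,0,0],[0,0,0],1]]'
python3 - <<'E'
from w import *
c,s=wr();np.savez('w3.npz',**c);cv2.imwrite('pics/w3.png',c['color'][:300,200:600,::-1])
E
```

```text
time_s: 6.05
tcp_pos: [0.6178, -0.1464, 0.1602]
eef_rot: [180.0, -0.1, -162.5]
contact_force: [-1.1, 0.7, -0.5]
gripper_width: 0.0261
gripper_force: 25.0
```

View pics/w3.png

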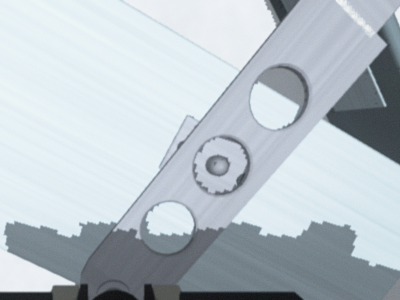

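The peg tip at (218,165) in the crop sits centrally in the middle hole at (221,165). I'll lower the rest of the way and release.

```bash
python3 -m crank '[[[0,0,0],[-0.12,-0.1,0.6],1],[[0,0,0],[-0.1,-0.09,0.5],1],[[0,0,0],[-0.07,-0.06,0.35],1],[[0,0,0],[-0.02,-0.01,0.2],1],[[0,0,0],[0,0,0],1],[[0,0,0],[0,0,0],1]]'; python3 -m crank '[[[0,0,0],[0,0,0],0.2],[[0,0,0],[0,0,0],0.0],[[0,0,0],[0,0,0],-0.2],[[0,0,0],[0,0,0],-0.4],[[0,0,0],[0,0,0],-0.4],[[0,0,0],[0,0,0],-0.4],[[0,0,0],[0,0,0],-0.4]]'
```

```text
time_s: 6.7
tcp_pos: [0.622, -0.1479, 0.1446]
eef_rot: [-180.0, 0.0, -162.5]
contact_force: [-0.1, 0.4, 2.3]
gripper_width: 0.0267
gripper_force: 25.0
time_s: 7.4
tcp_pos: [0.6218, -0.1479, 0.1443]
eef_rot: [180.0, 0.0, -162.5]
contact_force: [-0.5, -0.1, 0.8]
gripper_width: 0.0612
gripper_force: 0.0
```

```bash
python3 -m crank '[[[0,0,0],[0,0,-1],-0.4],[[0,0,0],[0,0,-2],-0.4],[[0,0,0],[0,0,-3],-0.4],[[0,0,0],[0,0,-3],-0.4],[[0,0,0],[0,0,0],-0.4],[[0,0,0],[0,0,0],-0.4]]'
python3 - <<'E'
from w import *
c,s=wr();np.savez('w4.npz',**c);cv2.imwrite('pics/w4.png',c['color'][:350,100:640,::-1]);print(s['contact_force'])
P=pts(c)
t=r.capture('top');Q=pts(t);
for n,X in(('w',P),('t',Q)):
    X=X.reshape(-1,4)
    for k in(.05,.09,.13,.17):
        p=np.array([.4385,-.0745])+k*np.array([.925,-.379]); m=(np.linalg.norm(X[:,:2]-p,axis=1)<.006)&(X[:,2]<.16)
        print(n,k,m.sum(),np.median(X[m,2]) if m.any() else 0)
E
```

```text
time_s: 8.0
tcp_pos: [0.6222, -0.1479, 0.2359]
eef_rot: [-180.0, 0.1, -162.5]
contact_force: [-0.8, 0.3, -1.0]
gripper_width: 0.0615
gripper_force: 0.0
[-0.75303009  0.32685097 -1.02870155]
w 0.05 287 0.10932199045405327
w 0.09 229 0.10888730515307149
w 0.13 221 0.10871357143933108
w 0.17 211 0.10844915847763353
t 0.05 51 0.10807656329570814
t 0.09 56 0.1075123727588666
t 0.13 53 0.10728381228153305
t 0.17 54 0.10662406448513057
```

View pics/w4.png

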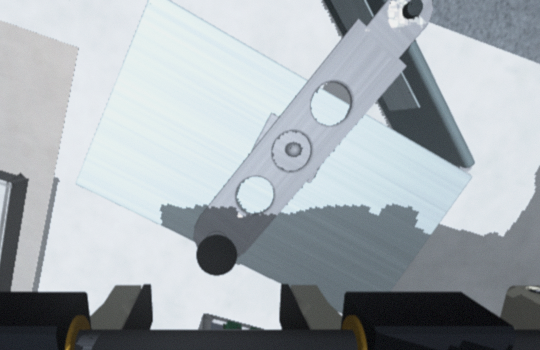

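The arm lies flat, with its upper face at about 109 mm along its whole length. The peg at (293,150) in the crop is central in the middle hole at (292,150), and the gripper is clear.

```bash
python3 -c "
from plant import r
print(r.close_job())"
```

```text
the job is handed in; nothing more can be done
None
```

The stay arm lies flat with the peg up through the centre of its middle hole, the gripper is clear, and the job was handed in after about 8 s of robot time; no verdict was shown.

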